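# Bring the find out of the light arch and raise its hold-down bar

### The job

Slide the carriage with the clamped find along its rails, out from under the light arch, all the way to the end stops. The hold-down bar stays down until then; there, pull its spring latch sideways by the knob, lift the bar's coupler off its ball and hold the bar up with the coupler about 10 cm above the ball, so that a colleague can take the find. Finish while still holding the bar raised with the gripper, the carriage still at its stops, and leave the jar, the tray and the brush where they are.

Things in the scene. Friction and masses are not known exactly. Their poses are not given: they have to be found in the camera images.
- rig: Fixed imaging rig, grey base 300 x 430 mm. Origin on the table, z up; +y is the way the carriage comes out, +x points from the bar's hinge to its coupler. Two rails (tops 30 mm high) along y at x = -60, +60 mm; end stops on them 40 mm high at y = 101 to 123 mm. The base ends at y = 140 mm.
- carriage (a joint): Carriage (aluminium plate 250 x 120 mm, top 45 mm high, carrying the brown find) along the rig's +y, m: 0 under the arch (starts 0 to 0.02), 0.16 at the end stops. Centre line of carriage, bar and ball: rig y = value - 0.12. About 2 N of friction, less than the latch spring: it can be drawn out by the latch knob and stays where left.
- hinge (a joint): Angle of the hold-down bar, rad: 0 lying over the find with its coupler on the ball, growing as the coupler end rises, at most 0.95. The hinge axis is level, along the rig's y, at rig x = -100 mm, 119 mm above the table. The bar falls back under its weight when let go.
- bar: The aluminium hold-down bar, 28 mm wide, about 0.3 kg, top 125 mm above the table when down, with the round coupler (50 mm across) at its end, over the ball. Origin on the hinge axis; x runs along the bar to the coupler, y along the hinge axis (the rig's y). The coupler's centre is 190 mm from the hinge.
- latch (a joint): Spring latch in the coupler, m: 0 closed (a plate reaches under the ball, the bar cannot lift), 0.016 fully pulled, along the rig's +y (sideways to the bar, away from the arch). The bar is free from about 0.010. The spring pushes it back at once, 7 N closed to 11 N fully pulled: keep it pulled until the coupler is off the ball.
- knob (a point): Centre of the latch's black knob: level cylinder 18 mm thick, 42 mm long along the rig's y, outer (+y) end flange 30 mm across, 6 mm thick. Bar down: rig x = 90 mm, 79 mm above the table, 101 mm to +y of the bar's centre line; 190 mm in x from the hinge axis and 40 mm below it. Moves with the latch, rises and turns with the bar, and can lift the bar.
- coupler (a point): Point in the bar's coupler that lies at the ball's centre when the bar is down.
- ball (a point): Centre of the steel ball (28 mm) on its stem on the carriage, 97 mm above the table.
- arch (a point): Centre of the underside of the light arch, 202 mm above the table: a white box 400 mm (rig x) by 175 mm (rig y) and 31 mm high, ending at rig y = -95 mm, on posts at x = -175 and +175 mm; a black camera block on it reaches 255 mm.
- jar: Bystander: lidded jar, 60 mm in diameter, 85 mm high. Origin at the centre of its underside.
- finds_tray: Bystander: white open tray 140 x 100 x 30 mm. Origin at the centre of its underside.
- brush: Bystander: brush 180 mm long, lying. Origin on its underside.

How it is judged:
On the way:
1. the carriage is out at its end stops with the bar still down (value of joint carriage above 0.15 m and value of joint hinge below 0.08 rad), for 0.1 s.
At the end, for the whole second after the job is handed in: The program finishes while holding: the carriage is within 10 mm of its end stops, the coupler is at least 75 mm above the ball, at rest, carried by the gripper's fingers (at least 1 N on the bar or its latch) and propped on nothing else (value of joint carriage above 0.15 m and z of coupler in the frame of ball above 0.075 m and velocity of joint hinge between -0.1 and 0.1 rad/s and contact force between the fingers and bar above 1 N and contact force between each of jar, finds_tray, brush and bar below 0.1 N); the arm keeps its last pose, push and grip.
It fails at once if the bar is raised before the carriage is out from under the arch (value of joint carriage below 0.13 m and value of joint hinge above 0.15 rad).
It fails at once if the jar is displaced by more than 40 mm (distance of jar from where it was at the start of the episode above 0.04 m).
It fails at once if the finds tray is displaced by more than 40 mm (distance of finds_tray from where it was at the start of the episode above 0.04 m).
It fails at once if the brush is displaced by more than 40 mm (distance of brush from where it was at the start of the episode above 0.04 m).
It also fails if it takes over 35 s, if anything falls off the work surface, if the arm or the gripper's body presses on something with over 40 N, if the wrist force passes 120 N, or if a joint passes its speed limit or range.

### The arm

A 7-joint arm with a two-finger parallel gripper is mounted at the origin on the work surface. World frame = base frame: x ahead of the robot, y to its left, z up, the work surface at z = 0. Lengths are in m, angles in rad, forces in N, time in s.
With the tool pointing down it reaches from about 0.4 to 0.875 m from the base axis. Payload 4.4 kg.
Tool frame: the origin (TCP) lies at the very end of the fingers, on their centre line; the grasp point (between the pads) lies 19 mm behind it (ctrl.pinch_z is the distance from the TCP to the grasp point, in m); z points along the fingers, y is the line along which they close (so a half turn about z gives the same grasp; the last joint's range is limited). The gripper opens to 85 mm and grips with 20 to 120 N. Pads are 22 mm wide; open, the fingers measure 114 mm over their backs; the gripper's body (76 mm by 85 mm) begins 54 mm behind the grasp point. The pads swing forward as they close: fully open they stand 13 mm farther back than shut.
Start: joints at [1.208, 0.628, 0.038, 1.517, -0.027, 0.996, -0.02], TCP at [0.19, -0.622, 0.231] pointing down, gripper open.
Joint ranges: [-3.06, 3.06], [-0.37, 2.12], [-1.25, 1.32], [0.18, 2.47], [-1.1, 4.24], [0.23, 1.98], [-2.94, 2.94]. Speed limits (rad/s): [2.57, 2.57, 3.14, 3.14, 3.14, 3.14, 3.14].

### API

Orientations are given as a rotation vector (axis times angle).
In Python, from bench import ctrl, snapshot gives the robot as it stands.
- The arm moves only by the tool drive_tool, never from a script. Its argument "deltas" is a list of rows, each a list of 7 numbers: the shift along the world's x, y, z normalised to -1 to 1, where 1 is 0.04 m, then the turn, a rotation vector about the world's x, y, z normalised to -1 to 1, where 1 is 0.1 rad, then the closure, from -1 (fully open) to 1 (shut). In form: [[dx, dy, dz, ax, ay, az, jaw], ...]. A call has 1 to 20 rows; each row shifts and turns the commanded pose from where the row before left it; what a row does not reach is not made up. A row lasts 1/8 s, in which the tool goes at most 62.5 mm and 10.7 degrees, less where a joint would pass 70% of its speed; a pose out of reach is approached as far as the arm can. A call with a number of a shift or a turn outside -1 to 1 is refused whole. A call with a gripper value outside its range is refused whole. The fingers move at their own pace and stop on an object; "force" is the grip in N (left out, the last holds). Time passes only in rows, so rows that do not move let the fingers close. It gives the time, the measured TCP pose, the force, the opening and the grip force at its end, in the units of the state.
- ctrl.read_state(): the state, without advancing time (a new reading comes with each control period).
- snapshot(name): name is "scene" or "top"; returns a dict with "frame" (384x512x3 uint8, red, green, blue), "fx", "fy", "cx", "cy" (pixels), "k1" (the pictures are not rectified: a ray, as slopes to the right and down, at radius r is drawn at 1 + k1 r^2 times it, then the intrinsics apply), "eye" and "attitude" of the camera in the world. Camera axes: x right, y down, z forward; pixel columns grow to the right and rows downward; lengths in m; the calibration is good to about 2 mm. A picture is of the moment at which its call begins. There is no depth.
- ctrl.hand_in(): hands the job in; it is judged then, once.
The state is a dict: "time_s": time; "joints": joint angles; "qd": joint speeds; "joint_torque": joint torques, N m; "eef_pos": TCP position; "orientation": TCP orientation; "force": force on the tool from outside, world axes, zero at the start; "ft_torque": the same for the moment, N m; "finger_gap": finger opening in m; "gripper_force": force on a finger pad.
Only numpy, scipy, OpenCV 4.12 (cv2) and the standard library are available. Lean on these libraries where they do the work, as an engineer would, in place of code of your own. Each camera call takes 0.05 s, during which the arm holds its last target. There are 200 camera calls.

## Working session

There is one attempt and no reset: what is moved stays moved. The work goes in short steps, Python scripts to look and compute and a tool call to move; the robot and the scene stay as the last step left them, time stands still between calls to the robot, and variables do not carry over. Pictures are saved under pics/ and viewed, at most 10 in all, crops included, and the job is handed in when it is done.

Besides the shell and the picture viewer there is one more tool, called after "Emit:" as name([rows], argument=value, ...), one row to a line, values as JSON. drive_tool: Moves the arm, as the interface text tells. Scaled input: -1 to 1 covers 0.04 m each way for a shift and 0.1 rad each way for a turn. Its arguments: {"type":"object","properties":{"deltas":{"type":"array","items":{"type":"array","items":{"type":"number","minimum":-1,"maximum":1}}},"force":{"type":"number"}},"required":["deltas"]}

```bash
mkdir -p pics; ls; python3 - <<'E'
from bench import ctrl, snapshot
import cv2, numpy as np, pickle
for n in("scene","top"):
    s=snapshot(n); cv2.imwrite(f"pics/{n}0.png",s["frame"][:,:,::-1]); pickle.dump(s,open(f"pics/{n}0.pkl","wb"))
    print(n,{k:np.round(v,4).tolist() for k,v in s.items() if k!="frame"})
st=ctrl.read_state(); print({k:np.round(v,3).tolist() for k,v in st.items()}, ctrl.pinch_z)
E
```

```text
pics
scene {'fx': 352.8453, 'fy': 352.8453, 'cx': 255.9408, 'cy': 195.4176, 'k1': -0.1095, 'eye': [0.7291, -0.0445, 0.9758], 'attitude': [-2.7178, -0.8572, 0.1407]}
top {'fx': 444.1465, 'fy': 444.1465, 'cx': 260.5262, 'cy': 186.5893, 'k1': 0.0173, 'eye': [0.4855, 0.1822, 1.2614], 'attitude': [-2.1831, 2.2198, -0.0814]}
{'time_s': 0.1, 'joints': [1.208, 0.629, 0.038, 1.518, -0.027, 0.996, -0.02], 'qd': [0.0, -0.003, 0.001, -0.003, 0.0, 0.0, 0.002], 'joint_torque': [0.003, -56.453, 1.231, -19.397, 0.011, 0.005, -0.0], 'eef_pos': [0.19, -0.621, 0.23], 'orientation': [-3.105, -0.464, 0.0], 'force': [0.119, 0.983, 0.266], 'ft_torque': [-0.022, 0.011, -0.003], 'gripper_force': 0.0, 'finger_gap': 0.086} 0.0187
```

View pics/scene0.png

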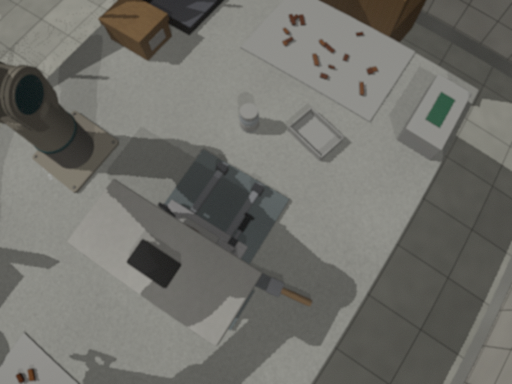

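View pics/top0.png

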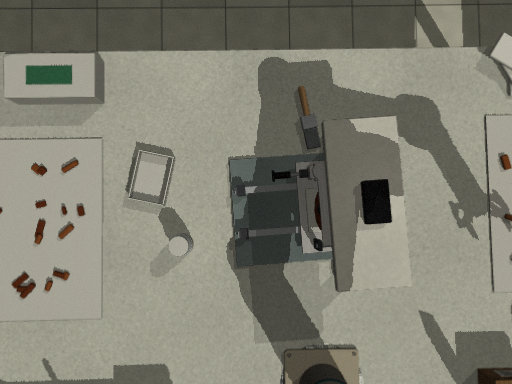

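The top view shows the rig with +y to the left (world +y) and the coupler end up (world +x). The knob is near (283,176), the tray at (151,178), the jar at (179,245) and the brush at (308,120). I'll look closer for accurate pixels.

```bash
cat > h.py <<'E'
import cv2, numpy as np
from scipy.spatial.transform import Rotation as R
def ray(s,u,v):
    d=np.array([(u-s["cx"])/s["fx"],(v-s["cy"])/s["fy"]]); p=d.copy()
    for _ in range(20): p=d/(1+s["k1"]*(p@p))
    return np.array(s["eye"]), R.from_rotvec(s["attitude"]).apply([*p,1])
def at(s,u,v,z):
    e,d=ray(s,u,v); return e+d*(z-e[2])/d[2]
E
python3 - <<'E'
import pickle,cv2,numpy as np
from h import *
s=pickle.load(open("pics/top0.pkl","rb"))
c=s["frame"][140:300,220:350,::-1]
c=cv2.convertScaleAbs(cv2.resize(c[:130],None,fx=5,fy=4.6,interpolation=cv2.INTER_CUBIC)[:, :],alpha=1.6,beta=20)
cv2.imwrite("pics/c1.png",cv2.resize(c,(650,598)))
for n,u,v,z in[("knob",283,176,.079),("b1",229,158,.01),("b2",236,268,.01),("jar",179,245,.085),("tray",151,178,.03),("brush",308,120,.02),("camblk",376,200,.255),("archTL",323,122,.233),("archBL",337,291,.233)]: print(n,at(s,u,v,z).round(3))
E
```

```text
knob [0.579 0.1   0.079]
b1 [0.638 0.247 0.01 ]
b2 [0.329 0.232 0.01 ]
jar [0.401 0.377 0.085]
tray [0.583 0.462 0.03 ]
brush [0.741 0.022 0.02 ]
camblk [ 0.507 -0.098  0.255]
archTL [0.692 0.014 0.233]
archBL [ 0.301 -0.008  0.233]
```

View pics/c1.png

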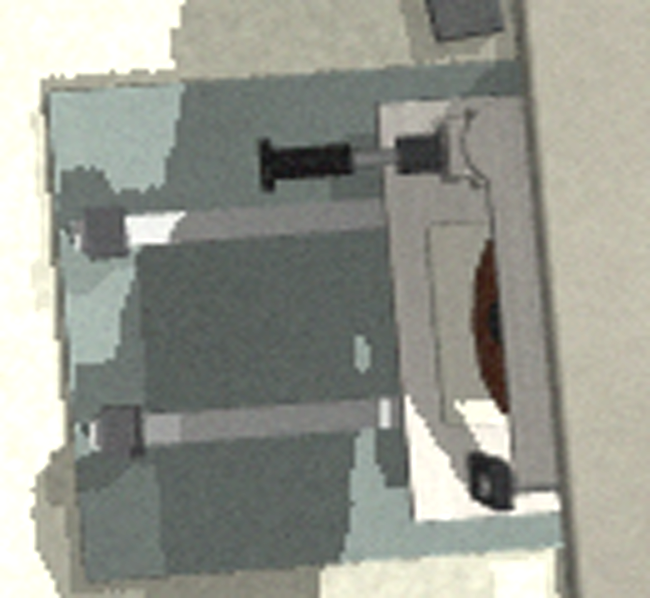

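The crop shows the knob spanning crop x 260–352 at y≈160, with the flange on the left. The centre is near pixel (281.2,174.9).

```bash
python3 - <<'E'
import pickle
from h import *
s=pickle.load(open("pics/top0.pkl","rb"))
for n,u,v,z in[("knob",281.2,174.9,.079),("flange out",272,175.4,.079),("inner",290.4,174.3,.079),("b1",229.6,157.8,.01),("b2",237,266.5,.01),("stop1",241,190,.04),("stop2",244.4,233.5,.04)]: print(n,at(s,u,v,z).round(4))
E
```

```text
knob [0.5822 0.1047 0.079 ]
flange out [0.5812 0.1294 0.079 ]
inner [0.5834 0.0801 0.079 ]
b1 [0.6386 0.2454 0.01  ]
b2 [0.3335 0.2287 0.01  ]
stop1 [0.5455 0.2137 0.04  ]
stop2 [0.4262 0.2062 0.04  ]
```

Emit:
drive_tool([
  [0,0,1,0,0,0,-1],
  [0,0,1,0,0,0,-1],
  [0,0,1,0,0,0,-1],
  [0.8,0.53,0,0,0,0.55,-1],
  [0.8,0.53,0,0,0,0.55,-1],
  [0.8,0.53,0,0,0,0.55,-1],
  [0.8,0.53,0,0,0,0.55,-1],
  [0.8,0.53,0,0,0,0.55,-1],
  [0.8,0.53,0,0,0,0.55,-1],
  [0.8,0.53,0,0,0,0.55,-1],
  [0.8,0.53,0,0,0,0.55,-1],
  [0.47,0.83,0,0,0,0.55,-1],
  [0.47,0.83,0,0,0,0.55,-1],
  [0.47,0.83,0,0,0,0.55,-1],
  [0.47,0.83,0,0,0,0.55,-1],
  [0.47,0.83,0,0,0,0.55,-1],
  [0.47,0.83,0,0,0,0.55,-1],
  [0.47,0.83,0,0,0,0.55,-1],
  [0.47,0.83,0,0,0,0.55,-1],
])

```text
time_s: 2.48
eef_pos: [0.5967, -0.1853, 0.3508]
orientation: [-2.611, -1.746, 0.001]
force: [0.6, 0.0, -0.5]
finger_gap: 0.0855
gripper_force: 0.0
```

Emit:
drive_tool([
  [-0.05,0.91,0,0,0,0.56,-1],
  [-0.05,0.91,0,0,0,0.56,-1],
  [-0.05,0.91,0,0,0,0.56,-1],
  [-0.05,0.91,0,0,0,0.56,-1],
  [-0.05,0.91,0,0,0,0.56,-1],
  [-0.05,0.91,0,0,0,0.56,-1],
  [-0.05,0.91,0,0,0,0.56,-1],
  [-0.05,0.91,0,0,0,0.56,-1],
  [0,0,-0.9,0,0,0,-1],
  [0,0,-0.9,0,0,0,-1],
  [0,0,-0.9,0,0,0,-1],
  [0,0,-0.9,0,0,0,-1],
  [0,0,-0.9,0,0,0,-1],
  [0,0,0,0,0,0,-1],
])

```text
time_s: 4.22
eef_pos: [0.5782, 0.104, 0.1686]
orientation: [-2.158, -2.278, 0.009]
force: [-0.2, -0.7, 0.8]
finger_gap: 0.0855
gripper_force: 0.0
```

```bash
python3 - <<'E'
from bench import snapshot
import cv2, numpy as np
a=snapshot("top")["frame"][130:280,210:350,::-1]; b=snapshot("scene")["frame"][140:290,160:300,::-1]
cv2.imwrite("pics/c2.png",cv2.convertScaleAbs(cv2.resize(np.hstack([a,b]),(784,420),interpolation=cv2.INTER_CUBIC),alpha=1.5,beta=15))
E
```

```text
(no output)
```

View pics/c2.png

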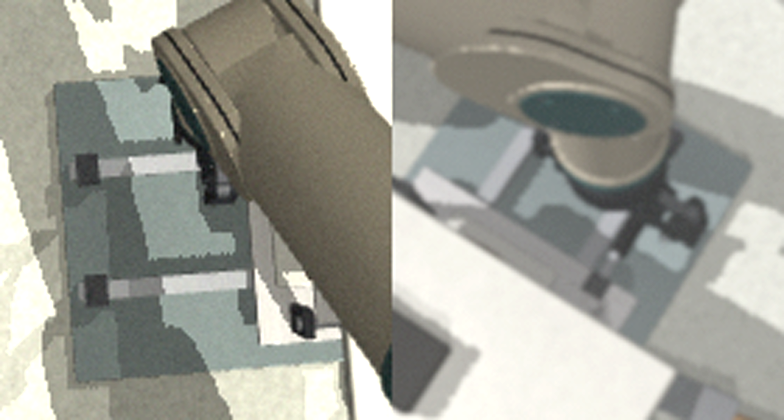

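The hand hangs above the knob, which is partly hidden under it in the right-hand view at about (625,245). The alignment looks consistent, so I'll descend and close.

Emit:
drive_tool([
  [0.1,0.08,-0.7,0,0,0,-1],
  [0,0,-0.7,0,0,0,-1],
  [0,0,-0.7,0,0,0,-1],
  [0,0,-0.65,0,0,0,-1],
  [0,0,0,0,0,0,-1],
  [0,0,0,0,0,0,1],
  [0,0,0,0,0,0,1],
  [0,0,0,0,0,0,1],
  [0,0,0,0,0,0,1],
  [0,0,0,0,0,0,1],
  [0,0,0,0,0,0,1],
], force=60)

```text
time_s: 5.7
eef_pos: [0.5818, 0.1077, 0.0619]
orientation: [-2.159, -2.279, 0.007]
force: [-6.8, -0.7, 9.7]
finger_gap: 0.016
gripper_force: 58.3
```

Emit:
drive_tool([
  [-0.01,0.25,0,0,0,0,1],
  [-0.03,0.5,0,0,0,0,1],
  [-0.03,0.5,0,0,0,0,1],
  [-0.03,0.5,0,0,0,0,1],
  [-0.03,0.5,0,0,0,0,1],
  [-0.02,0.25,0,0,0,0,1],
  [0,0,0,0,0,0,1],
])

```text
time_s: 6.58
eef_pos: [0.5757, 0.2102, 0.0619]
orientation: [-2.156, -2.281, 0.003]
force: [-8.2, 2.1, 6.7]
finger_gap: 0.0159
gripper_force: 58.5
```

Emit:
drive_tool([
  [-0.02,0.25,0,0,0,0,1],
  [-0.02,0.25,0,0,0,0,1],
  [-0.02,0.25,0,0,0,0,1],
  [0,0,0,0,0,0,1],
  [0,0,0,0,0,0,1],
])

```text
time_s: 7.2
eef_pos: [0.5739, 0.2397, 0.062]
orientation: [-2.157, -2.28, 0.002]
force: [-5.1, 1.5, 6.8]
finger_gap: 0.0163
gripper_force: 58.6
```

```bash
python3 - <<'E'
from bench import snapshot
import cv2, numpy as np
a=snapshot("top")["frame"][130:280,190:330,::-1]; b=snapshot("scene")["frame"][110:260,180:320,::-1]
cv2.imwrite("pics/c3.png",cv2.convertScaleAbs(cv2.resize(np.hstack([a,b]),(784,420),interpolation=cv2.INTER_CUBIC),alpha=1.5,beta=15))
E
```

```text
(no output)
```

View pics/c3.png

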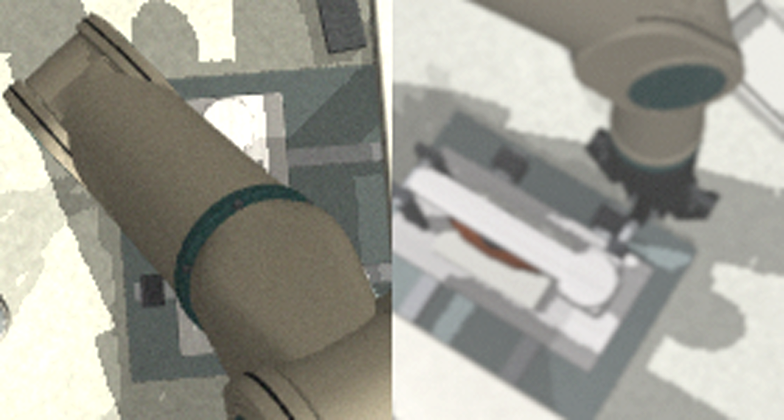

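The carriage followed with the bar down, and the plate edge is now close to the stops. In the right view the coupler is at (595,275).

Emit:
drive_tool([
  [-0.01,0.12,0,0,0,0,1],
  [0,0.12,0,0,0,0,1],
  [0,0,0,0,0,0,1],
])

```text
time_s: 7.68
eef_pos: [0.5734, 0.2479, 0.0619]
orientation: [-2.158, -2.28, 0.005]
force: [-5.2, -0.5, 7.1]
finger_gap: 0.0165
gripper_force: 58.7
```

Emit:
drive_tool([
  [-0.01,0.12,0,0,0,0,1],
  [0,0,0,0,0,0,1],
])

```text
time_s: 7.92
eef_pos: [0.5732, 0.2499, 0.0618]
orientation: [2.161, 2.28, -0.01]
force: [-6.5, -5.8, 10.0]
finger_gap: 0.0165
gripper_force: 59.0
```

Emit:
drive_tool([
  [-0.01,0.12,0,0,0,0,1],
  [0,0,0,0,0,0,1],
])

```text
time_s: 8.18
eef_pos: [0.573, 0.2532, 0.0618]
orientation: [2.16, 2.278, -0.013]
force: [-5.4, -8.1, 10.9]
finger_gap: 0.0162
gripper_force: 59.0
```

Emit:
drive_tool([
  [0,0.1,0,0,0,0,1],
  [-0.01,0.1,0,0,0,0,1],
  [0,0,0,0,0,0,1],
], force=80)

```text
time_s: 8.55
eef_pos: [0.5726, 0.26, 0.0618]
orientation: [2.16, 2.277, -0.015]
force: [-6.1, -9.7, 12.0]
finger_gap: 0.0156
gripper_force: 78.0
```

Emit:
drive_tool([
  [-0.01,0.1,0,0,0,0,1],
  [0,0,0,0,0,0,1],
])

```text
time_s: 8.8
eef_pos: [0.5723, 0.2634, 0.0618]
orientation: [2.16, 2.277, -0.016]
force: [-6.1, -9.7, 11.4]
finger_gap: 0.016
gripper_force: 78.0
```

Emit:
drive_tool([
  [0.06,0,0.24,0.03,-0.5,0,1],
  [0.06,0,0.24,0.03,-0.5,0,1],
  [0,0,0,0,0,0,1],
])

```text
time_s: 9.18
eef_pos: [0.5768, 0.2622, 0.0796]
orientation: [2.112, 2.225, 0.095]
force: [-1.5, -10.3, -1.4]
finger_gap: 0.0152
gripper_force: 78.6
```

Emit:
drive_tool([
  [0.03,0,0.25,0.03,-0.5,0,1],
  [0.03,0,0.25,0.03,-0.5,0,1],
  [0.01,0,0.25,0.03,-0.5,0,1],
  [0.01,0,0.25,0.03,-0.5,0,1],
  [0,0,0,0,0,0,1],
])

```text
time_s: 9.8
eef_pos: [0.5808, 0.2623, 0.1197]
orientation: [2.009, 2.113, 0.307]
force: [0.5, -9.9, -2.8]
finger_gap: 0.0158
gripper_force: 79.0
```

Emit:
drive_tool([
  [-0.01,0,0.25,0.03,-0.5,0,1],
  [-0.02,0,0.25,0.03,-0.5,0,1],
  [-0.04,0,0.25,0.03,-0.5,0,1],
  [-0.04,0,0.25,0.03,-0.5,0,1],
  [-0.06,0,0.24,0.03,-0.5,0,1],
  [0,0,0,0,0,0,1],
  [0,0,0,0,0,0,1],
])

```text
time_s: 10.68
eef_pos: [0.5753, 0.2612, 0.1657]
orientation: [1.876, 1.967, 0.53]
force: [-0.3, -9.0, -2.6]
finger_gap: 0.0152
gripper_force: 79.4
```

```bash
python3 - <<'E'
from bench import snapshot
import cv2, numpy as np
a=snapshot("top")["frame"][130:280,190:330,::-1]; b=snapshot("scene")["frame"][110:260,180:320,::-1]
cv2.imwrite("pics/c4.png",cv2.convertScaleAbs(cv2.resize(np.hstack([a,b]),(784,420),interpolation=cv2.INTER_CUBIC),alpha=1.5,beta=15))
E
```

```text
(no output)
```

View pics/c4.png

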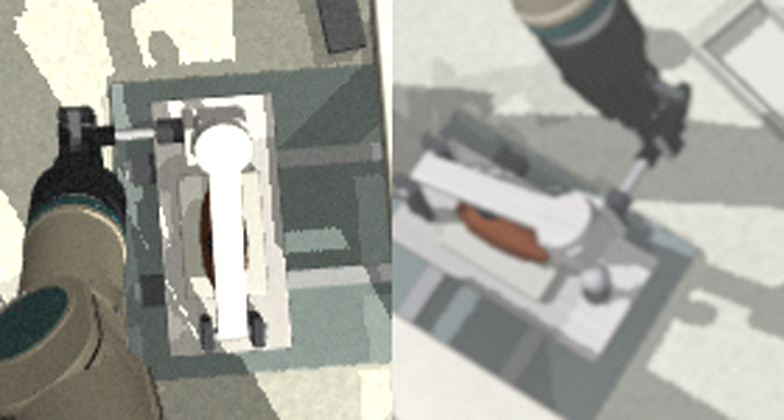

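The bar is up: the bare ball shows at (597,280) and the raised coupler at (565,225). The carriage edge lies against the stops, and Fy of about −9 N shows the spring pull pressing it there. The knob's rise implies the coupler is about 10 cm above the ball.

```bash
python3 -c "
from bench import ctrl
print(ctrl.hand_in())"
```

```text
the job is handed in; nothing more can be done
None
```

I've handed the job in with the carriage drawn out to its end stops and the latch pulled; the gripper holds the bar by the knob, its coupler about 10 cm above the ball. The clock read about 10.7 s and nothing came near the jar, tray or brush; the hand-in gave no verdict.

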